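Find and flag the loose rail clamp

ROBOT

A 6-joint arm with a two-finger parallel gripper is mounted at the origin on the work surface. World frame = base frame: x ahead of the robot, y to its left, z up, the work surface at z = 0. Lengths are in m, angles in rad, forces in N, time in s.
With the tool pointing down it reaches from about 0.375 to 0.9 m from the base axis. Payload 3.1 kg.
Tool frame: the origin (TCP) lies between the finger pads; the fingertips stand manip.finger_overhang ahead of it and the grasp point (between the pads) lies 5 mm behind it (manip.finger_overhang is the distance from the TCP to the fingertips, in m); z points along the fingers, y is the line along which they close (so a half turn about z gives the same grasp; the last joint's range is limited). The gripper opens to 85 mm and grips with 20 to 120 N. Pads are 22 mm wide; open, the fingers measure 114 mm over their backs; the gripper's body (76 mm by 85 mm) begins 54 mm behind the grasp point. The pads swing forward as they close: fully open they stand 13 mm farther back than shut.
Start: joints at [1.163, 0.527, 1.433, -0, 1.181, -0.178], TCP at [0.142, 0.609, 0.245] pointing down, gripper open.
Joint ranges: [-3.08, 3.08], [-0.75, 2.2], [0.22, 2.44], [-1.43, 4.57], [0, 2.65], [-2.85, 2.85]. Speed limits (rad/s): [2.79, 2.79, 3.14, 3.14, 3.14, 3.14].

INTERFACE

Orientations are given as a unit quaternion [x, y, z, w].
In Python, from station import manip gives the robot as it stands.
- The arm moves only by the tool drive_tool, never from a script. Its argument "plan" is a list of rows, each a list of 7 numbers: the shift along the tool's x, y, z in m, then the turn, a rotation vector about the tool's x, y, z in degrees, then the opening, from -1 (shut) to 1 (fully open). In form: [[x, y, z, wx, wy, wz, gripper], ...]. A call has 1 to 10 rows; each row shifts and turns the commanded pose from where the row before left it, along the tool's axes as they then stand; what a row does not reach is not made up. A row lasts 1/10 s, in which the tool goes at most 50 mm and 8.59 degrees, less where a joint would pass 70% of its speed; a pose out of reach is approached as far as the arm can. A call is refused whole if a number of a shift passes 0.05 or a number of a turn 8.59, either way. A call with a gripper value outside its range is refused whole. The fingers move at their own pace and stop on an object; "newtons" is the grip in N (left out, the last holds). Time passes only in rows, so rows that do not move let the fingers close. It gives the time, the measured TCP pose, the force, the opening and the grip force at its end, in the units of the state.
- manip.sense(): the state, without advancing time (a new reading comes with each control period).
- manip.snapshot(name): name is "scene" or "top" or "wrist"; returns a dict with "image" (384x512x3 uint8, red, green, blue), "z_map" (384x512 float32, m along the optical axis (not along the pixel's ray), 0 where there is no reading), "fov_y" (degrees; the focal length in pixels is half the picture's height over the tangent of half this angle, whatever the lens; pixels are square), "cx", "cy" (the principal point, pixels), "extrinsics" (4x4, takes a point from camera to world coordinates); the wrist camera has in their place "mount" (4x4, takes a point from camera to tool coordinates, whose origin is the TCP and whose axes are the flange's). Camera axes: x right, y up, looking along -z (the intrinsics and any distortion apply to the point x, -y, -z); pixel columns grow to the right and rows downward; lengths in m; the calibration is good to about 2 mm. A picture is of the moment at which its call begins: read the wrist's pose just before it.
- manip.sign_off(): hands the job in; it is judged then, once.
The state is a dict: "t": time; "q": joint angles; "qd": joint speeds; "tau": joint torques, N m; "tcp_pos": TCP position; "tool_rot": TCP orientation; "force": force on the tool from outside, world axes, zero at the start; "ft_torque": the same for the moment, N m; "finger_gap": opening from 0.0 (shut) to 1.0 (fully open); "gripper_force": force on a finger pad.
Only numpy, scipy, OpenCV 4.12 (cv2) and the standard library are available. Lean on these libraries where they do the work, as an engineer would, in place of code of your own. Each camera call takes 0.05 s, during which the arm holds its last target. There are 200 camera calls.

TASK

One of the three black knobs that clamp the guide rail to the cutting board has worked loose. Try the knobs with a light twist until you have found the one that gives, turning that one by at least ten degrees to be sure of it and leaving the tight ones unturned; then stand the orange marker peg fully down in the hole of the loose knob's own clamp and let go, without disturbing the glue stick, the eraser or the purple template.

Things in the scene. Friction and masses are not known exactly. Their poses are not given: they have to be found in the camera images.
- board: Plywood board, fixed, 170 (x) x 360 (y) x 18 mm, origin under its centre, z up, a metal rail along its y. On it three identical grey clamps, 120 mm apart along y, each with a round black knob on the +x half and a marker hole on the -x half, 70 mm from the knob's axis. The grey arm under a knob is 34 mm wide (y), its top 38 mm above the table; the hole blocks are 40 x 40 mm, tops at 48 mm.
- knob_place_1 (a point): On the vertical axis of the knob at board y = -120 mm, 63 mm above the table, axes as the board's. Each knob is round, 48 mm across, 30 mm tall (48 to 78 mm above the table, plus a 2 mm high white pointer bar, 14 x 6 mm, on top), held in its clamp, turning either way about the vertical; its pointer starts in any direction and nothing visible tells which is loose.
- knob_place_2 (a point): The same for the middle knob, board y = 0. Of the three, one is loose: it turns at about 0.06 N m and keeps turning at that; the two tight ones hold up to 1 N m or more and then turn. All stay where they are left. A tight knob counts as turned when it has moved by more than about 8 degrees.
- knob_place_3 (a point): The same for the knob at board y = +120 mm.
- hole_1 (a point): Centre of the mouth of the marker hole that belongs to the knob at knob_place_1, 48 mm above the table: a round upright blind hole 16 mm across, 25 mm deep.
- hole_2 (a point): The same for knob_place_2.
- hole_3 (a point): The same for knob_place_3.
- marker: Orange marker peg, loose, 75 mm tall, about 40 g: a round shaft 12 mm across with a chamfered foot, and from 46 mm up a round head 24 mm across and 29 mm tall to hold it by. Origin at the centre of its foot, z up. It starts upright in the hole of the wooden stand, its foot 5 mm above the table.
- marker_tip (a point): Centre of the marker's foot.
- marker_grip (a point): Middle of the marker's head, 60 mm above its foot.
- stand: Wooden stand of the marker, fixed, 60 x 60 x 30 mm, origin under its centre, with an upright hole 16 mm across and 25 mm deep in the middle of its top.
- glue_stick: Glue stick, loose, upright, 28 mm across, 90 mm tall, origin under its centre. Leave alone.
- eraser: White eraser, loose, 28 x 45 x 14 mm, origin under its centre. Leave alone.
- template: Purple drawing template with green and purple knobs, loose, 50 x 150 mm, 32 mm tall, origin under its centre. Leave alone.

How it is judged:
By the outcome, as a careful person would: the job done as asked, in the order asked, and still so for the second after the job is handed in, with the robot touching nothing.
It also fails if it takes over 72 s, if anything falls off the work surface, if the arm or the gripper's body presses on something with over 40 N, if the wrist force passes 120 N, or if a joint passes its speed limit or range.

## Working session

There is one attempt and no reset: what is moved stays moved. The work goes in short steps, Python scripts to look and compute and a tool call to move; the robot and the scene stay as the last step left them, time stands still between calls to the robot, and variables do not carry over. Pictures are saved under pics/ and viewed, at most 10 in all, crops included, and the job is handed in when it is done.

Besides the shell and the picture viewer there is one more tool, called after ">>>" as a command line: name --pt "numbers of a row" for each row, then --argument value for the rest. drive_tool: Moves the arm, as the interface text tells. Its arguments: {"type":"object","properties":{"plan":{"type":"array"},"newtons":{"type":"number"}},"required":["plan"]}

```bash
mkdir -p pics; cat > h.py <<'E'
import numpy as np, cv2
from station import manip
from scipy.spatial.transform import Rotation as R
def cloud(s,T=None):
    T=np.array(s.get("extrinsics",T)); z=s["z_map"]; h,w=z.shape
    f=h/2/np.tan(np.radians(s["fov_y"])/2)
    v,u=np.mgrid[:h,:w]
    P=np.stack([(u-s["cx"])/f*z,-(v-s["cy"])/f*z,-z],-1)
    return P@T[:3,:3].T+T[:3,3]
def save(n,im): cv2.imwrite("pics/"+n,cv2.cvtColor(im,cv2.COLOR_RGB2BGR))
E
python3 - <<'E'
from h import *
s=manip.sense(); print({k:np.round(v,3) for k,v in s.items()}, manip.finger_overhang)
for n in("top","scene"):
    d=manip.snapshot(n); print(n,[k for k in d],d["fov_y"],d["cx"],d["cy"],np.round(d["extrinsics"],3).tolist()); save(n+".png",d["image"]); np.save(n+".npy",cloud(d))
E
ls
```

```text
{'t': np.float64(0.0), 'q': array([ 1.163,  0.528,  1.434,  0.   ,  1.181, -0.179]), 'qd': array([-0.001, -0.001, -0.   ,  0.   ,  0.   , -0.   ]), 'tau': array([-1.0000e-03, -4.4235e+01, -1.7803e+01, -0.0000e+00,  9.0000e-03,
       -0.0000e+00]), 'tcp_pos': array([0.141, 0.608, 0.244]), 'tool_rot': array([ 0.114,  0.993, -0.001, -0.   ]), 'force': array([-0.149,  0.235,  1.047]), 'ft_torque': array([-0.01 , -0.018, -0.025]), 'gripper_force': np.float64(0.0), 'finger_gap': np.float64(1.001)} 0.014
top ['image', 'z_map', 'fov_y', 'cx', 'cy', 'extrinsics'] 52.60453087976602 269.10053305166116 195.46247756805707 [[0.015, 0.991, -0.132, 0.386], [-1.0, 0.012, -0.025, -0.0], [-0.023, 0.133, 0.991, 1.253], [0.0, 0.0, 0.0, 1.0]]
scene ['image', 'z_map', 'fov_y', 'cx', 'cy', 'extrinsics'] 44.64013574112201 249.2487123125321 183.94314097692492 [[0.575, -0.603, 0.553, 1.188], [0.818, 0.434, -0.377, -0.428], [-0.013, 0.669, 0.743, 0.933], [0.0, 0.0, 0.0, 1.0]]
h.py
pics
scene.npy
top.npy
```

View pics/top.png

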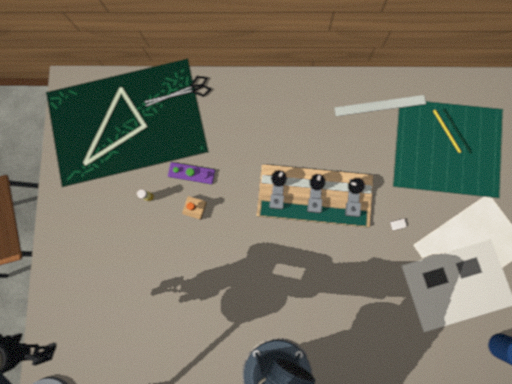

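View pics/scene.png

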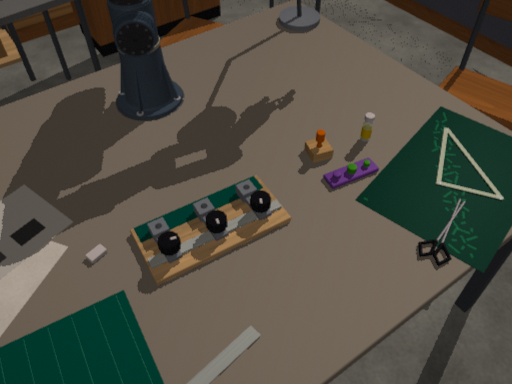

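The top picture shows the board at about (315,195), with knobs at (279,178), (318,182) and (356,185). The marker and stand are at (193,206), glue stick (144,195), template (191,173) and eraser (398,224). The scene view agrees. Next I measure positions from both clouds.

```bash
python3 - <<'E'
from h import *
for n in("top","scene"):
    P=np.load(n+".npy"); im=cv2.imread("pics/"+n+".png")[:,:,::-1].astype(int)
    r,g,b=im[...,0],im[...,1],im[...,2]; z=P[...,2]
    near=(P[...,0]>.3)&(P[...,0]<.8)&(abs(P[...,1])<.6)
    t=near&(abs(z)<.015); print(n,"table z",np.median(z[t]))
    def comps(name,m):
        k,l,st,c=cv2.connectedComponentsWithStats(m.astype(np.uint8))
        for i in range(1,k):
            if st[i,4]>=12:
                q=P[l==i]; print(name,np.round(c[i]),st[i,4],np.round(np.median(q,0),4),np.round((q.min(0)+q.max(0))/2,4),np.round(np.ptp(q,axis=0),3))
    comps("knobtop",near&(z>.070)&(z<.09)&(r<200)&(r-b<40)&(abs(P[...,1])<.3))
    comps("block",near&(z>.044)&(z<.053))
    comps("orange",near&(r>170)&(g<110)&(b<80)&(z>.06))
    comps("stand",near&(z>.024)&(z<.036))
    comps("tall",near&(z>.05)&(P[...,1]>.25))
    comps("low",near&(z>.009)&(z<.022)&(P[...,1]<.6))
d=cv2.imread("pics/top.png")[150:230,245:385]; d2=cv2.imread("pics/top.png")[150:230,130:270]
cv2.imwrite("pics/c1.png",np.vstack([cv2.resize(x,(525,300),interpolation=cv2.INTER_CUBIC) for x in(d,d2)]))
E
```

```text
top table z 0.0007210071187447875
knobtop [279. 178.] 186 [ 0.5973 -0.      0.0786] [ 5.973e-01 -1.000e-04  7.790e-02] [0.044 0.049 0.014]
knobtop [318. 182.] 191 [ 0.5868 -0.1192  0.0782] [ 0.5877 -0.1184  0.0779] [0.047 0.046 0.014]
knobtop [357. 185.] 195 [ 0.5777 -0.2379  0.0786] [ 0.5768 -0.2381  0.0787] [0.046 0.049 0.015]
block [277. 201.] 139 [0.5297 0.0055 0.0484] [0.5298 0.0068 0.0484] [0.043 0.041 0.008]
block [315. 205.] 141 [ 0.5212 -0.113   0.0486] [ 0.5201 -0.1116  0.0483] [0.041 0.041 0.009]
block [354. 209.] 145 [ 0.5077 -0.2308  0.0485] [ 0.509  -0.2324  0.0484] [0.041 0.041 0.009]
stand [176. 169.] 22 [0.6321 0.3338 0.0286] [0.632  0.3346 0.0286] [0.015 0.017 0.009]
stand [190. 172.] 54 [0.6226 0.286  0.0323] [0.6237 0.2867 0.0307] [0.023 0.026 0.01 ]
stand [205. 174.] 33 [0.6164 0.2387 0.028 ] [0.6168 0.2398 0.0278] [0.02  0.017 0.007]
stand [267. 179.] 62 [0.6023 0.0383 0.0267] [0.6045 0.0383 0.0278] [0.03  0.032 0.007]
stand [298. 182.] 153 [ 0.594  -0.0609  0.0268] [ 0.5943 -0.0594  0.0285] [0.032 0.08  0.009]
stand [336. 186.] 162 [ 0.5823 -0.1821  0.0273] [ 0
[... 2824 characters left out ...]
369. 120.] 155 [0.5488 0.4137 0.0795] [0.5459 0.4196 0.0721] [0.03  0.028 0.044]
tall [320. 135.] 100 [0.5146 0.2671 0.0744] [0.5102 0.2729 0.0694] [0.024 0.026 0.031]
low [365. 137.] 30 [0.5516 0.4113 0.0163] [0.5467 0.4149 0.0155] [0.024 0.019 0.013]
low [318. 155.] 95 [0.5343 0.2509 0.0159] [0.5112 0.2636 0.0156] [0.07  0.056 0.013]
low [351. 172.] 620 [0.632  0.2794 0.015 ] [0.6256 0.2901 0.0156] [0.071 0.155 0.013]
low [235. 199.] 958 [ 0.5261 -0.0332  0.0195] [ 0.5312 -0.0064  0.0182] [0.114 0.154 0.008]
low [198. 239.] 3694 [ 0.6074 -0.1721  0.0191] [ 0.557  -0.1197  0.0155] [0.2   0.36  0.013]
low [ 96. 252.] 215 [ 0.4703 -0.378   0.0146] [ 0.4675 -0.3784  0.0144] [0.037 0.048 0.011]
```

View pics/c1.png

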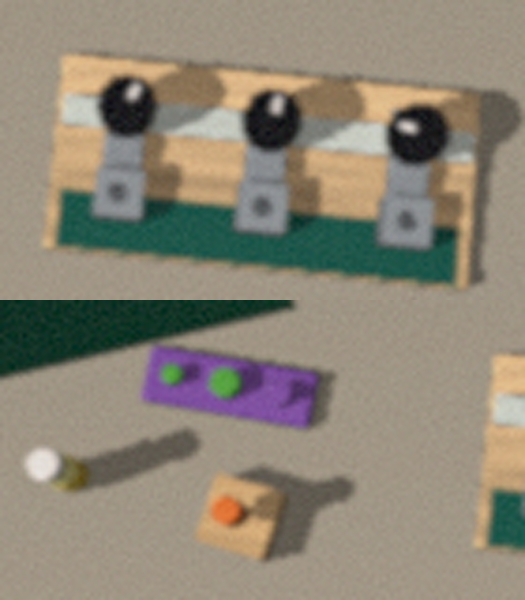

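The crop confirms the layout: the three hole mouths sit in the grey blocks on the robot's side. Board yaw is about -5°, and the knobs are at about (0.599, 0), (0.589, -0.118) and (0.578, -0.238). I'm moving above knob 3.

>>> drive_tool --pt "0 0 0 0 0 -8.1 1" --pt "-0.0318 -0.0354 0 0 0 0 1" --pt "-0.0318 -0.0354 0 0 0 0 1" --pt "-0.0318 -0.0354 0 0 0 0 1" --pt "-0.0318 -0.0354 0 0 0 0 1" --pt "-0.0318 -0.0354 0 0 0 0 1" --pt "-0.0318 -0.0354 0 0 0 0 1" --pt "-0.0318 -0.0354 0 0 0 0 1" --pt "-0.0318 -0.0354 0 0 0 0 1" --pt "-0.0318 -0.0354 0 0 0 0 1" --newtons 20

```text
t: 1.1
tcp_pos: [0.3996, 0.2646, 0.2452]
tool_rot: [0.044, 0.999, -0.0, -0.0]
force: [0.6, 0.2, -0.7]
finger_gap: 0.995
gripper_force: 0.0
```

>>> drive_tool --pt "-0.0318 -0.0354 0 0 0 0 1" --pt "-0.0318 -0.0354 0 0 0 0 1" --pt "-0.0318 -0.0354 0 0 0 0 1" --pt "-0.0318 -0.0354 0 0 0 0 1" --pt "-0.0318 -0.0354 0 0 0 0 1" --pt "-0.0318 -0.0354 0 0 0 0 1" --pt "-0.0318 -0.0354 0 0 0 0 1" --pt "0 0 0 0 0 0 1" --pt "0 0 0 0 0 0 1"

```text
t: 2.0
tcp_pos: [0.599, -0.001, 0.2444]
tool_rot: [0.045, 0.999, 0.0, -0.001]
force: [0.6, 0.2, 0.1]
finger_gap: 0.999
gripper_force: 0.0
```

```bash
cat >> h.py <<'E'
def to(x,y,z,psi=85):
    s=manip.sense(); Rt=R.from_quat(s["tool_rot"]); a=Rt.as_matrix()
    yd=np.degrees(np.arctan2(a[1,1],a[0,1]))
    p=np.radians(psi); ty=np.array([np.cos(p),np.sin(p),0]); tz=np.array([0,0,-1.]); D=np.stack([np.cross(ty,tz),ty,tz],1)
    print("t",round(s["t"],2),"tcp",np.round(s["tcp_pos"],4),"psi",round(yd,2),"tilt",np.round(a[:2,2],4),"q6",round(s["q"][5],2),"F",np.round(s["force"],1),"M",np.round(s["ft_torque"],2),"gap",round(s["finger_gap"],3),"gf",round(s["gripper_force"],1))
    print(" move(tool at psi)",np.round(D.T@(np.array([x,y,z])-s["tcp_pos"]),4)," rot",np.round(np.degrees((Rt.inv()*R.from_matrix(D)).as_rotvec()),2))
def wrist(n):
    s=manip.sense(); d=manip.snapshot("wrist"); T=np.eye(4); T[:3,:3]=R.from_quat(s["tool_rot"]).as_matrix(); T[:3,3]=s["tcp_pos"]
    save(n+".png",d["image"]); P=cloud(d,T@np.array(d["mount"])); np.save(n+".npy",P); return d["image"].astype(int),P
def tops(im,P,lo,hi):
    m=((P[...,2]>lo)&(P[...,2]<hi)).astype(np.uint8); k,l,st,c=cv2.connectedComponentsWithStats(m)
    for i in range(1,k):
        if st[i,4]>150:
            q=P[l==i][:,:2]; (cx,cy),r=cv2.minEnclosingCircle(q.astype(np.float32)); print(lo,np.round(c[i]),st[i,4],"med",np.round(np.median(q,0),4),"mid",np.round((q.min(0)+q.max(0))/2,4),"circ",round(cx,4),round(cy,4),round(r,4))
E
python3 - <<'E'
from h import *
to(.599,0,.066)
im,P=wrist("w1"); tops(im,P,.072,.084); tops(im,P,.044,.052)
E
```

```text
t 2.0 tcp [ 0.599  -0.001   0.2444] psi 84.85 tilt [-0.0018  0.0007] q6 -1.67 F [0.6 0.2 0.1] M [-0.01 -0.01  0.01] gap 0.999 gf 0.0
 move(tool at psi) [1.000e-04 1.000e-03 1.784e-01]  rot [ 0.03 -0.1  -0.15]
0.072 [507.  77.] 205 med [0.5103 0.2622] mid [0.5096 0.2654] circ 0.5097 0.2681 0.0113
0.072 [ 46. 186.] 1542 med [ 0.5782 -0.2335] mid [ 0.5792 -0.2365] circ 0.5798 -0.2364 0.0264
0.072 [152. 186.] 1475 med [ 0.5885 -0.1155] mid [ 0.5895 -0.1169] circ 0.5897 -0.1169 0.0259
0.072 [258. 185.] 1430 med [0.5989 0.0027] mid [0.6    0.0027] circ 0.6001 0.0028 0.0255
0.044 [ 51. 121.] 1210 med [ 0.5087 -0.2294] mid [ 0.5095 -0.23  ] circ 0.5095 -0.2297 0.0278
0.044 [154. 121.] 1152 med [ 0.5195 -0.1103] mid [ 0.5203 -0.1107] circ 0.5201 -0.1105 0.0278
0.044 [258. 121.] 1093 med [0.5301 0.0089] mid [0.5309 0.0087] circ 0.5309 0.0086 0.0276
```

View pics/w1.png

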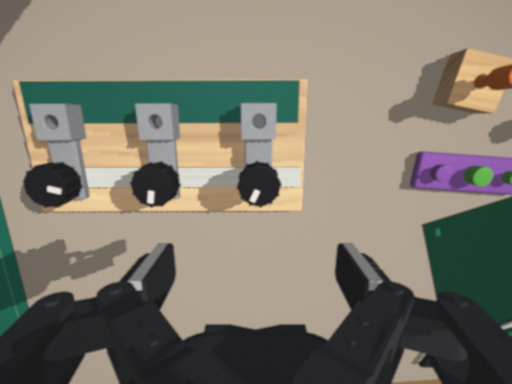

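The wrist view shows the knobs at (53,185), (156,185) and (259,184). The fingers straddle column 258, so they are centred on knob 3. I'll descend, grip lightly and twist 5° at most.

>>> drive_tool --pt "0 0.001 0.04 0 0 0 1" --pt "0 0.001 0.04 0 0 0 1" --pt "0 0 0.04 0 0 0 1" --pt "0 0 0.03 0 0 0 1" --pt "0 0 0.02 0 0 0 1" --pt "0 0 0.0085 0 0 0 1" --pt "0 0 0 0 0 0 0.5" --pt "0 0 0 0 0 0 -0.2" --pt "0 0 0 0 0 0 -0.2" --pt "0 0 0 0 0 0 -0.2" --newtons 20

```text
t: 3.05
tcp_pos: [0.6002, 0.0028, 0.0686]
tool_rot: [0.044, 0.999, 0.0, 0.001]
force: [0.5, 4.0, 4.9]
finger_gap: 0.551
gripper_force: 21.2
```

```bash
python3 -c "
from h import *
to(.599,.001,.066)"
```

```text
t 3.05 tcp [0.6002 0.0028 0.0686] psi 84.97 tilt [0.0029 0.0008] q6 -1.67 F [0.5 4.  4.9] M [ 0.79 -0.01  0.06] gap 0.551 gf 21.2
 move(tool at psi) [ 0.001  -0.0019  0.0026]  rot [ 0.06  0.16 -0.03]
```

>>> drive_tool --pt "0 0 0 0 0 2 -0.2" --pt "0 0 0 0 0 2 -0.2" --pt "0 0 0 0 0 0 -0.2"

```text
t: 3.35
tcp_pos: [0.5987, 0.0031, 0.0685]
tool_rot: [0.078, 0.997, 0.0, -0.0]
force: [-2.6, 5.2, 7.9]
finger_gap: 0.555
gripper_force: 21.5
```

```bash
python3 -c "
from h import *
to(.599,.001,.066,81)"
```

```text
t 3.35 tcp [0.5987 0.0031 0.0685] psi 81.09 tilt [-0.0006  0.0008] q6 -1.6 F [-2.6  5.2  7.9] M [0.88 0.43 0.37] gap 0.555 gf 21.5
 move(tool at psi) [-0.0006 -0.002   0.0025]  rot [ 0.04 -0.04  0.09]
```

Reaction moment rose to 0.37 N·m, so the pads slip on knob 3 and it is tight. Next is knob 2.

>>> drive_tool --pt "0 0 0 0 0 0 1" --pt "0 0 0 0 0 0 1" --pt "0 0 0 0 0 -4 1" --pt "0 0 -0.03 0 0 0 1" --pt "0 0 -0.03 0 0 0 1" --pt "0 -0.03 0 0 0 0 1" --pt "0 -0.04 0 0 0 0 1" --pt "0 -0.04 0 0 0 0 1" --pt "0 -0.01 0 0 0 0 1" --pt "0 0 0 0 0 0 1"

```text
t: 4.35
tcp_pos: [0.5889, -0.1197, 0.1268]
tool_rot: [0.045, 0.999, -0.0, 0.0]
force: [0.3, -0.4, 0.7]
finger_gap: 1.004
gripper_force: 0.0
```

```bash
python3 -c "
from h import *
to(.5888,-.1170,.066)
im,P=wrist('w2');tops(im,P,.072,.0815)"
```

```text
t 4.35 tcp [ 0.5889 -0.1197  0.1268] psi 84.78 tilt [ 0.0007 -0.0004] q6 -1.87 F [ 0.3 -0.4  0.7] M [ 0.04  0.04 -0.01] gap 1.004 gf 0.0
 move(tool at psi) [0.0003 0.0027 0.0608]  rot [-0.02  0.04 -0.22]
0.072 [259. 223.] 3512 med [ 0.5877 -0.1167] mid [ 0.5896 -0.1168] circ 0.5896 -0.1169 0.0257
0.072 [427. 222.] 3736 med [5.977e-01 5.000e-04] mid [0.6003 0.0025] circ 0.6004 0.0022 0.0261
0.072 [ 91. 223.] 3695 med [ 0.5775 -0.2342] mid [ 0.5794 -0.2364] circ 0.5799 -0.2364 0.0261
```

>>> drive_tool --pt "0 0.0025 0.03 0 0 0 1" --pt "0 0 0.02 0 0 0 1" --pt "0 0 0.0085 0 0 0 1" --pt "0 0 0 0 0 0 0.5" --pt "0 0 0 0 0 0 -0.2" --pt "0 0 0 0 0 0 -0.2" --pt "0 0 0 0 0 0 -0.2"

```text
t: 5.1
tcp_pos: [0.5897, -0.1165, 0.07]
tool_rot: [0.043, 0.999, -0.002, 0.001]
force: [-2.6, -3.7, 1.5]
finger_gap: 0.558
gripper_force: 21.9
```

```bash
python3 -c "
from h import *
to(.5888,-.1170,.066)"
```

```text
t 5.1 tcp [ 0.5897 -0.1165  0.07  ] psi 85.05 tilt [ 0.0019 -0.0032] q6 -1.86 F [-2.6 -3.7  1.5] M [-0.74  0.36 -0.09] gap 0.558 gf 21.9
 move(tool at psi) [ 0.0008 -0.0005  0.004 ]  rot [-0.17  0.13  0.05]
```

>>> drive_tool --pt "0 0 0 0 0 2 -0.2" --pt "0 0 0 0 0 2 -0.2" --pt "0 0 0 0 0 0 -0.2"

```text
t: 5.4
tcp_pos: [0.5912, -0.1168, 0.07]
tool_rot: [0.078, 0.997, -0.002, 0.003]
force: [1.3, -4.4, 1.6]
finger_gap: 0.551
gripper_force: 21.9
```

```bash
python3 -c "
from h import *
to(.5888,-.1170,.066,81)"
```

```text
t 5.4 tcp [ 0.5912 -0.1168  0.07  ] psi 81.08 tilt [ 0.0055 -0.0038] q6 -1.79 F [ 1.3 -4.4  1.6] M [-0.94 -0.24  0.24] gap 0.551 gf 21.9
 move(tool at psi) [ 0.0024 -0.0006  0.004 ]  rot [-0.17  0.34  0.08]
```

Knob 2 also resists, with a change of 0.33 N·m. Now knob 1.

>>> drive_tool --pt "0 0 0 0 0 0 1" --pt "0 0 0 0 0 0 1" --pt "0 0 0 0 0 -4 1" --pt "0 0 -0.03 0 0 0 1" --pt "0 0 -0.03 0 0 0 1" --pt "0 -0.03 0 0 0 0 1" --pt "0 -0.04 0 0 0 0 1" --pt "0 -0.04 0 0 0 0 1" --pt "0 -0.01 0 0 0 0 1" --pt "0 0 0 0 0 0 1"

```text
t: 6.4
tcp_pos: [0.578, -0.2356, 0.128]
tool_rot: [0.045, 0.999, 0.001, -0.0]
force: [-0.4, 1.2, 0.8]
finger_gap: 0.998
gripper_force: 0.0
```

```bash
python3 -c "
from h import *
to(.5785,-.2363,.066)
im,P=wrist('w3');tops(im,P,.072,.0815)"
```

```text
t 6.4 tcp [ 0.578  -0.2356  0.128 ] psi 84.82 tilt [-0.0004  0.0011] q6 -2.05 F [-0.4  1.2  0.8] M [ 0.03  0.03 -0.01] gap 0.998 gf 0.0
 move(tool at psi) [-0.0005 -0.0007  0.062 ]  rot [ 0.06 -0.03 -0.18]
0.072 [421. 222.] 3650 med [ 0.5873 -0.1191] mid [ 0.5899 -0.1171] circ 0.5904 -0.1176 0.0265
0.072 [254. 223.] 3463 med [ 0.5771 -0.2363] mid [ 0.5791 -0.2365] circ 0.5791 -0.2363 0.0256
```

>>> drive_tool --pt "0 -0.0005 0.03 0 0 0 1" --pt "0 0 0.02 0 0 0 1" --pt "0 0 0.0085 0 0 0 1" --pt "0 0 0 0 0 0 0.5" --pt "0 0 0 0 0 0 -0.2" --pt "0 0 0 0 0 0 -0.2" --pt "0 0 0 0 0 0 -0.2"

```text
t: 7.15
tcp_pos: [0.5793, -0.2361, 0.0714]
tool_rot: [0.043, 0.999, -0.001, 0.001]
force: [-1.6, -1.9, 3.4]
finger_gap: 0.551
gripper_force: 22.4
```

```bash
python3 -c "
from h import *
to(.5785,-.2363,.066)"
```

```text
t 7.15 tcp [ 0.5793 -0.2361  0.0714] psi 85.03 tilt [ 0.0022 -0.0027] q6 -2.05 F [-1.6 -1.9  3.4] M [-0.39  0.22  0.07] gap 0.551 gf 22.4
 move(tool at psi) [ 0.0008 -0.0002  0.0054]  rot [-0.14  0.14  0.03]
```

>>> drive_tool --pt "0 0 0 0 0 2 -0.2" --pt "0 0 0 0 0 2 -0.2" --pt "0 0 0 0 0 0 -0.2"

```text
t: 7.45
tcp_pos: [0.5793, -0.2362, 0.0713]
tool_rot: [0.079, 0.997, -0.001, 0.001]
force: [-1.5, -1.8, 4.9]
finger_gap: 0.557
gripper_force: 22.6
```

```bash
python3 -c "
from h import *
to(.5785,-.2363,.066,81)"
```

```text
t 7.45 tcp [ 0.5793 -0.2362  0.0713] psi 80.98 tilt [ 0.0024 -0.0022] q6 -1.98 F [-1.5 -1.8  4.9] M [-0.52  0.3  -0.03] gap 0.557 gf 22.6
 move(tool at psi) [ 0.0008 -0.0003  0.0053]  rot [-0.1   0.16 -0.02]
```

Moment stays near zero, so knob 1 is the loose one. I'll turn it about 20° in total, release, and check the pointer.

>>> drive_tool --pt "0 0 0 0 0 4 -0.2" --pt "0 0 0 0 0 4 -0.2" --pt "0 0 0 0 0 4 -0.2" --pt "0 0 0 0 0 4 -0.2" --pt "0 0 0 0 0 4 -0.2" --pt "0 0 0 0 0 0 -0.2" --pt "0 0 0 0 0 0 1" --pt "0 0 0 0 0 0 1" --pt "0 0 0 0 0 0 1" --pt "0 0 -0.03 0 0 0 1"

```text
t: 8.45
tcp_pos: [0.5757, -0.233, 0.096]
tool_rot: [0.25, 0.968, 0.002, -0.005]
force: [-0.3, -0.7, 0.0]
finger_gap: 1.001
gripper_force: 0.0
```

>>> drive_tool --pt "0 0 -0.04 0 0 -8 1" --pt "0 0 -0.04 0 0 -8 1" --pt "0 0 -0.03 0 0 -8 1" --pt "0 0.05 -0.03 0 0 0 1" --pt "0 0.049 0 0 0 0 1" --pt "0 0.049 0 0 0 0 1" --pt "0 0.049 0 0 0 0 1" --pt "0 0.04 0 0 0 0 1" --pt "0 0 0 0 0 0 1" --pt "0 0 0 0 0 0 1"

```text
t: 9.45
tcp_pos: [0.5983, -0.0049, 0.2353]
tool_rot: [0.042, 0.999, -0.0, -0.0]
force: [-0.2, -0.1, -0.2]
finger_gap: 0.998
gripper_force: 0.0
```

```bash
python3 - <<'E'
from h import *
to(.509,.27,.066)
im,P=wrist('w4');tops(im,P,.072,.0815);tops(im,P,.044,.052)
a=cv2.imread("pics/w1.png")[90:220,0:300]; b=cv2.imread("pics/w4.png")
cv2.imwrite("pics/c2.png",np.vstack([cv2.resize(a,(690,299)),cv2.resize(b,(400,300))[:, :] if 0 else cv2.copyMakeBorder(cv2.resize(b,(400,300)),0,0,0,290,0)]))
E
```

```text
t 9.45 tcp [ 0.5983 -0.0049  0.2353] psi 85.15 tilt [-0.0006 -0.0002] q6 -1.68 F [-0.2 -0.1 -0.2] M [-0.03 -0.01  0.01] gap 0.998 gf 0.0
 move(tool at psi) [0.113  0.2661 0.1693]  rot [-0.02 -0.03  0.15]
0.072 [ 43. 187.] 1634 med [ 0.5783 -0.2334] mid [ 0.5794 -0.2362] circ 0.5793 -0.2362 0.0262
0.072 [152. 187.] 1551 med [ 0.5885 -0.1154] mid [ 0.5894 -0.117 ] circ 0.5896 -0.117 0.0259
0.072 [262. 187.] 1509 med [0.5988 0.0027] mid [0.6003 0.0027] circ 0.6 0.0025 0.0256
0.044 [ 49. 121.] 1273 med [ 0.5093 -0.2296] mid [ 0.5101 -0.2302] circ 0.5102 -0.2301 0.0282
0.044 [155. 121.] 1209 med [ 0.5193 -0.1104] mid [ 0.5201 -0.111 ] circ 0.52 -0.1111 0.0282
0.044 [262. 121.] 1164 med [0.529  0.0088] mid [0.5302 0.0092] circ 0.53 0.0088 0.0277
```

View pics/c2.png

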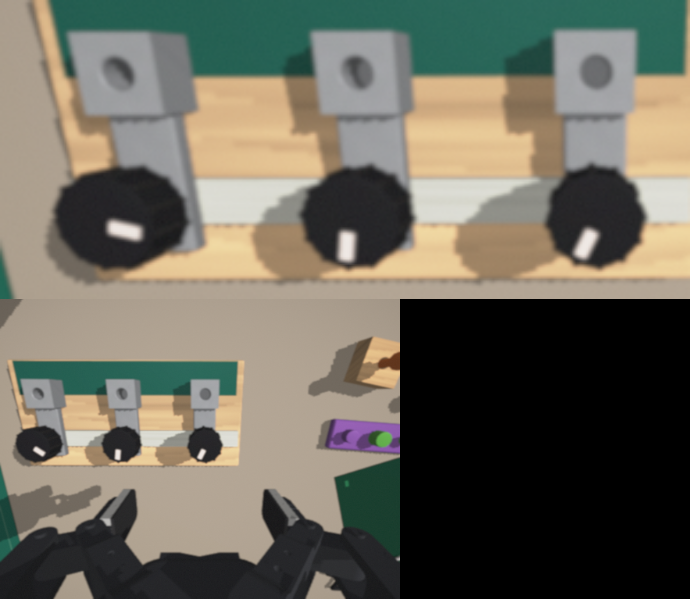

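The crops show knob 1's pointer (left) has turned about 20°, while knobs 2 and 3 keep their directions. Now to the marker.

>>> drive_tool --pt "0.0188 0.0443 0 0 0 0.15 1" --pt "0.0188 0.0443 0 0 0 0 1" --pt "0.0188 0.0443 0 0 0 0 1" --pt "0.0188 0.0443 0 0 0 0 1" --pt "0.0188 0.0443 0 0 0 0 1" --pt "0.0188 0.0443 0 0 0 0 1" --pt "0 0 0.04 0 0 0 0.4" --pt "0 0 0.02 0 0 0 0.4" --pt "0 0 0 0 0 0 0.4" --pt "0 0 0 0 0 0 0.4"

```text
t: 10.5
tcp_pos: [0.511, 0.2675, 0.1755]
tool_rot: [0.046, 0.999, -0.0, -0.0]
force: [0.1, 0.0, 0.2]
finger_gap: 0.701
gripper_force: 0.0
```

```bash
python3 - <<'E'
from h import *
to(.509,.2705,.06)
im,P=wrist('w5')
o=(im[...,0]>150)&(im[...,1]<130)&(im[...,2]<90)
Q=P.copy(); Q[~o]=0; tops(im,Q,.074,.086); tops(im,Q,.05,.086); tops(im,P,.025,.036)
E
```

```text
t 10.5 tcp [0.511  0.2675 0.1755] psi 84.72 tilt [-0.0003 -0.0002] q6 -1.19 F [0.1 0.  0.2] M [ 0.01  0.01 -0.07] gap 0.701 gf 0.0
 move(tool at psi) [0.0022 0.0028 0.1155]  rot [-0.01 -0.01 -0.28]
0.074 [256. 200.] 155 med [0.5066 0.2673] mid [0.5082 0.2716] circ 0.5075 0.272 0.0117
0.05 [258. 196.] 205 med [0.5022 0.2699] mid [0.5082 0.2717] circ 0.5074 0.2719 0.0118
0.025 [259. 184.] 2556 med [0.5013 0.273 ] mid [0.5087 0.2723] circ 0.5091 0.2722 0.0422
0.025 [393. 202.] 156 med [0.5354 0.41  ] mid [0.5417 0.4169] circ 0.5425 0.4192 0.0142
0.025 [ 51. 263.] 1401 med [0.5927 0.0277] mid [0.5679 0.026 ] circ 0.5654 0.0166 0.0618
0.025 [242. 279.] 247 med [0.6156 0.2424] mid [0.6163 0.2422] circ 0.6164 0.242 0.0109
0.025 [282. 282.] 395 med [0.6216 0.2892] mid [0.6237 0.2894] circ 0.6237 0.2896 0.0132
```

View pics/w5.png

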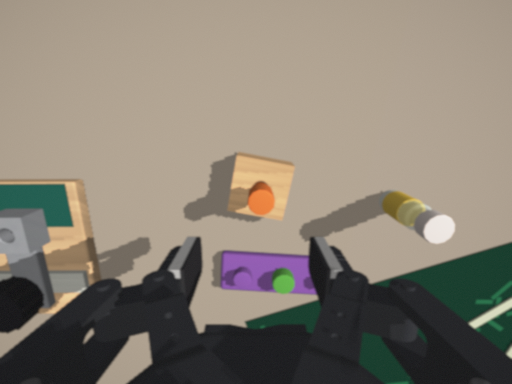

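The wrist view shows the marker head at (262,199), upright in its stand, between the fingers and about 4 mm off along y. I correct for that and descend.

>>> drive_tool --pt "0.0025 0.0045 0 0 0 -0.3 0.4" --pt "0 0 0.03 0 0 0 0.4" --pt "0 0 0.03 0 0 0 0.4" --pt "0 0 0.03 0 0 0 0.4" --pt "0 0 0.024 0 0 0 0.4" --pt "0 0 0 0 0 0 0" --pt "0 0 0 0 0 0 -0.8" --pt "0 0 0 0 0 0 -0.8" --pt "0 0 0 0 0 0 -0.8" --pt "0 0 0 0 0 0 -0.8" --newtons 40

```text
t: 11.55
tcp_pos: [0.5091, 0.2738, 0.0631]
tool_rot: [0.042, 0.999, 0.001, 0.002]
force: [-0.5, 0.5, 4.7]
finger_gap: 0.271
gripper_force: 39.5
```

```bash
python3 -c "
from h import *
to(.509,.2722,.06)"
```

```text
t 11.55 tcp [0.5091 0.2738 0.0631] psi 85.14 tilt [0.0032 0.001 ] q6 -1.19 F [-0.5  0.5  4.7] M [0.   0.04 0.01] gap 0.271 gf 39.5
 move(tool at psi) [-0.0001 -0.0016  0.0031]  rot [0.07 0.18 0.14]
```

>>> drive_tool --pt "0 0 -0.02 0 0 0 -0.8" --pt "0 0 -0.03 0 0 0 -0.8" --pt "0 0 -0.04 0 0 0 -0.8" --pt "0 0 -0.04 0 0 0 -0.8" --pt "-0.0041 -0.03 0 0 0 0 -0.8" --pt "-0.0041 -0.0456 0 0 0 0 -0.8" --pt "-0.0041 -0.0456 0 0 0 0 -0.8" --pt "-0.0041 -0.0456 0 0 0 0 -0.8" --pt "-0.0041 -0.0456 0 0 0 0 -0.8" --pt "-0.0041 -0.0456 0 0 0 0 -0.8"

```text
t: 12.55
tcp_pos: [0.5104, 0.0126, 0.1922]
tool_rot: [0.042, 0.999, -0.0, 0.001]
force: [0.6, -1.3, 1.0]
finger_gap: 0.269
gripper_force: 39.4
```

>>> drive_tool --pt "-0.0041 -0.0456 0 0 0 0 -0.8" --pt "-0.0041 -0.0456 0 0 0 0 -0.8" --pt "-0.0041 -0.0456 0 0 0 0 -0.8" --pt "-0.0041 -0.0456 0 0 0 0 -0.8" --pt "-0.0041 -0.0456 0 0 0 0 -0.8" --pt "0 -0.015 0 0 0 0 -0.8" --pt "0 0 0 0 0 0 -0.8" --pt "0 0 0 0 0 0 -0.8"

```text
t: 13.35
tcp_pos: [0.5098, -0.2284, 0.1915]
tool_rot: [0.043, 0.999, 0.001, -0.0]
force: [-0.4, 0.6, -0.7]
finger_gap: 0.271
gripper_force: 39.4
```

```bash
python3 - <<'E'
from h import *
to(.5098,-.2302,.106)
im,P=wrist('w6'); tops(im,P,.044,.052); tops(im,P,.072,.082)
o=(im[...,0]>140)&(im[...,1]<130)&(im[...,2]<90); v,u=np.nonzero(o); print("orange",u.min(),u.max(),v.min(),v.max(),np.round(np.median(P[o],0),4))
for n in("top","scene"):
    d=manip.snapshot(n); save(n+"2.png",d["image"]); Q=cloud(d); i=d["image"].astype(int)
    o=(i[...,0]>160)&(i[...,1]<120)&(i[...,2]<90)&(Q[...,2]>.1)&(Q[...,2]<.3)&(abs(Q[...,1]+.23)<.08)
    if o.any():
        q=Q[o]; v,u=np.nonzero(o); print(n,len(q),u.mean(),v.mean(),np.round(q.min(0),4),np.round(q.max(0),4))
E
```

```text
t 13.35 tcp [ 0.5098 -0.2284  0.1915] psi 85.12 tilt [-0.0009  0.0015] q6 -2.11 F [-0.4  0.6 -0.7] M [-0.01 -0.01 -0.03] gap 0.271 gf 39.4
 move(tool at psi) [-0.0002 -0.0018  0.0855]  rot [ 0.08 -0.06  0.12]
0.044 [253. 190.] 1314 med [ 0.5086 -0.2305] mid [ 0.5096 -0.2303] circ 0.5096 -0.2305 0.0282
0.044 [368. 190.] 1370 med [ 0.5193 -0.1115] mid [ 0.5197 -0.111 ] circ 0.5197 -0.111 0.0283
0.044 [482. 190.] 1466 med [0.5295 0.0073] mid [0.53   0.0085] circ 0.5301 0.0082 0.0279
0.072 [372. 261.] 1504 med [ 0.5842 -0.116 ] mid [ 0.5877 -0.1171] circ 0.5893 -0.1169 0.0258
0.072 [488. 264.] 1793 med [ 0.5973 -0.0014] mid [0.5999 0.001 ] circ 0.5999 0.0027 0.0266
orange 231 346 215 296 [ 0.5059 -0.227   0.2082]
scene 2 143.5 178.5 [ 0.5041 -0.2356  0.2088] [ 0.5081 -0.2318  0.2116]
```

View pics/w6.png

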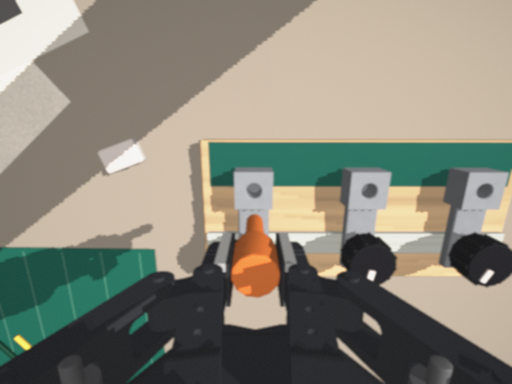

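The hole mouth is at (254,189) and the peg's foot end at about (256,217), hanging straight between the fingers. I'll turn these into positions by ray.

```bash
python3 - <<'E'
from h import *
s=manip.sense(); d=manip.snapshot("wrist"); im=d["image"]
T=np.eye(4); T[:3,:3]=R.from_quat(s["tool_rot"]).as_matrix(); T[:3,3]=s["tcp_pos"]; T=T@np.array(d["mount"])
f=192/np.tan(np.radians(d["fov_y"])/2)
def ray(u,v,z):
    r=T[:3,:3]@np.array([(u-d["cx"])/f,-(v-d["cy"])/f,-1]); return np.round(T[:3,3]+r*(z-T[2,3])/r[2],4)
def pix(p):
    c=np.linalg.inv(T)@np.append(p,1); return np.round([d["cx"]+f*c[0]/-c[2], d["cy"]-f*c[1]/-c[2]],1)
print("hole",ray(254.3,189.5,.048),"proj foot",pix(s["tcp_pos"]-[0,0,.058]),"proj headtop",pix(s["tcp_pos"]+[0,0,.017]),"proj hole",pix([.5098,-.2303,.048]))
c=cv2.resize(im[160:310,200:310],None,fx=4,fy=4,interpolation=cv2.INTER_CUBIC); save("c3.png",c)
E
```

```text
hole [ 0.5089 -0.2277  0.048 ] proj foot [254.8 219.9] proj headtop [255.  276.3] proj hole [251.8 190.6]
```

View pics/c3.png

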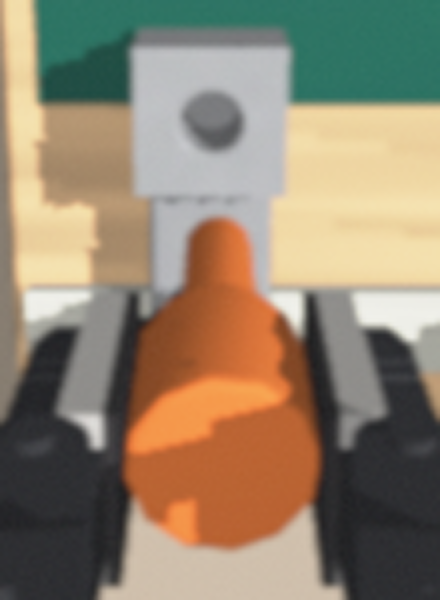

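Peg and hole line up to about 1 mm. Descending to just above the mouth, then inserting slowly.

>>> drive_tool --pt "0 -0.0012 0.02 0 0 0 -0.8" --pt "0 0 0.025 0 0 0 -0.8" --pt "0 0 0.02 0 0 0 -0.8" --pt "0 0 0.01 0 0 0 -0.8" --pt "0 0 0 0 0 0 -0.8" --pt "0 0 0 0 0 0 -0.8"

```text
t: 14.15
tcp_pos: [0.5108, -0.2305, 0.117]
tool_rot: [0.042, 0.999, -0.0, 0.0]
force: [-0.4, -0.0, 0.0]
finger_gap: 0.266
gripper_force: 39.4
```

```bash
python3 - <<'E'
from h import *
to(.5095,-.2296,.081)
im,P=wrist('w7'); c=cv2.resize(im.astype(np.uint8)[150:300,180:330],None,fx=4,fy=4,interpolation=cv2.INTER_CUBIC); save("c4.png",c)
E
```

```text
t 14.15 tcp [ 0.5108 -0.2305  0.117 ] psi 85.19 tilt [ 0.0006 -0.0004] q6 -2.11 F [-0.4 -0.   0. ] M [ 0.01 -0.05 -0.02] gap 0.266 gf 39.4
 move(tool at psi) [0.0014 0.0008 0.036 ]  rot [-0.02  0.04  0.19]
```

View pics/c4.png

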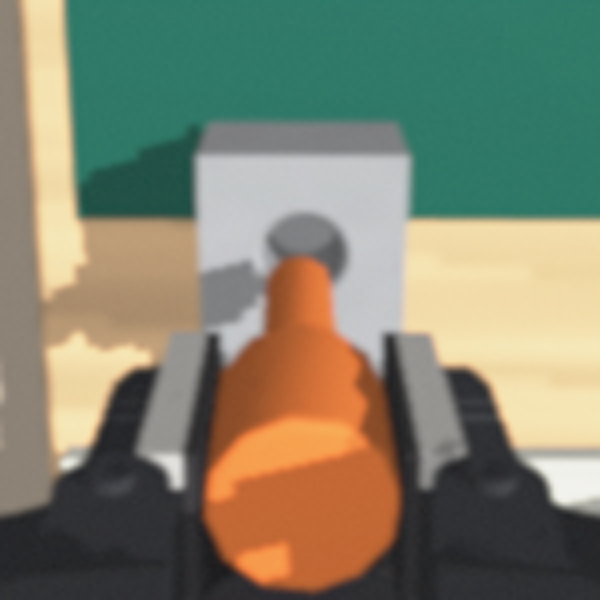

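The peg is just above the mouth, shaft at column 300 against the hole at 306 (about 1 mm), which matches the measured offset. I'll correct and insert slowly.

>>> drive_tool --pt "0.0013 0.001 0 0 0 0 -0.8" --pt "0 0 0.006 0 0 0 -0.8" --pt "0 0 0.004 0 0 0 -0.8" --pt "0 0 0.004 0 0 0 -0.8" --pt "0 0 0.003 0 0 0 -0.8" --pt "0 0 0 0 0 0 -0.8"

```text
t: 14.8
tcp_pos: [0.5088, -0.2295, 0.0989]
tool_rot: [0.042, 0.999, 0.0, -0.001]
force: [-0.5, -0.2, 0.6]
finger_gap: 0.269
gripper_force: 39.4
```

```bash
python3 -c "
from h import *
to(.5095,-.2296,.081)"
```

```text
t 14.8 tcp [ 0.5088 -0.2295  0.0989] psi 85.13 tilt [-0.001   0.0007] q6 -2.11 F [-0.5 -0.2  0.6] M [-0.08 -0.04  0.  ] gap 0.269 gf 39.4
 move(tool at psi) [-0.0007 -0.0001  0.0179]  rot [ 0.04 -0.06  0.13]
```

Foot is about 7 mm below the mouth without resistance, so it is in the hole. Going on down.

>>> drive_tool --pt "-0.0004 0 0.005 0 0 0 -0.8" --pt "0 0 0.005 0 0 0 -0.8" --pt "0 0 0.004 0 0 0 -0.8" --pt "0 0 0.002 0 0 0 -0.8" --pt "0 0 0 0 0 0 -0.8"

```text
t: 15.3
tcp_pos: [0.5093, -0.2295, 0.0831]
tool_rot: [0.042, 0.999, 0.0, -0.0]
force: [0.1, -0.1, 0.7]
finger_gap: 0.27
gripper_force: 39.4
```

```bash
python3 -c "
from h import *
to(.5095,-.2296,.081)"
```

```text
t 15.3 tcp [ 0.5093 -0.2295  0.0831] psi 85.14 tilt [-0.0007  0.0005] q6 -2.11 F [ 0.1 -0.1  0.7] M [-0.01 -0.01 -0.06] gap 0.27 gf 39.4
 move(tool at psi) [-0.0002 -0.0001  0.0021]  rot [ 0.02 -0.04  0.14]
```

>>> drive_tool --pt "0 0 0.0015 0 0 0 -0.8" --pt "0 0 0 0 0 0 -0.8" --pt "0 0 0 0 0 0 -0.3" --pt "0 0 0 0 0 0 0.2" --pt "0 0 0 0 0 0 0.2" --pt "0 0 0 0 0 0 0.2" --pt "0 0 -0.02 0 0 0 0.2" --pt "0 0 -0.04 0 0 0 0.2" --pt "0 0 -0.04 0 0 0 0.2" --pt "0 0 0 0 0 0 0.2"

```text
t: 16.3
tcp_pos: [0.5126, -0.2317, 0.1874]
tool_rot: [0.042, 0.999, -0.003, 0.005]
force: [0.4, -0.7, -0.1]
finger_gap: 0.599
gripper_force: 0.0
```

```bash
python3 - <<'E'
from h import *
to(.5095,-.2296,.081)
im,P=wrist('w8')
o=(im[...,0]>120)&(im[...,0]-im[...,2]>70)&(abs(P[...,0]-.509)<.025)&(abs(P[...,1]+.23)<.025)&(P[...,2]>.055)
print("wrist marker",np.round(P[o].min(0),4),np.round(P[o].max(0),4),np.round(np.percentile(P[o][:,2],[50,90]),4))
d=manip.snapshot("scene"); a=cv2.resize(d["image"][170:290,80:320],(600,300)); b=cv2.resize(im.astype(np.uint8),(400,300)); save("fin.png",np.vstack([a,cv2.copyMakeBorder(b,0,0,0,200,cv2.BORDER_CONSTANT)]))
E
```

```text
t 16.3 tcp [ 0.5126 -0.2317  0.1874] psi 85.15 tilt [ 0.0097 -0.0069] q6 -2.11 F [ 0.4 -0.7 -0.1] M [ 0.05 -0.02 -0.01] gap 0.599 gf 0.0
 move(tool at psi) [0.0033 0.0019 0.1064]  rot [-0.35  0.59  0.15]
wrist marker [ 0.4974 -0.2412  0.0711] [ 0.5204 -0.2186  0.1007] [0.0982 0.0992]
```

View pics/fin.png

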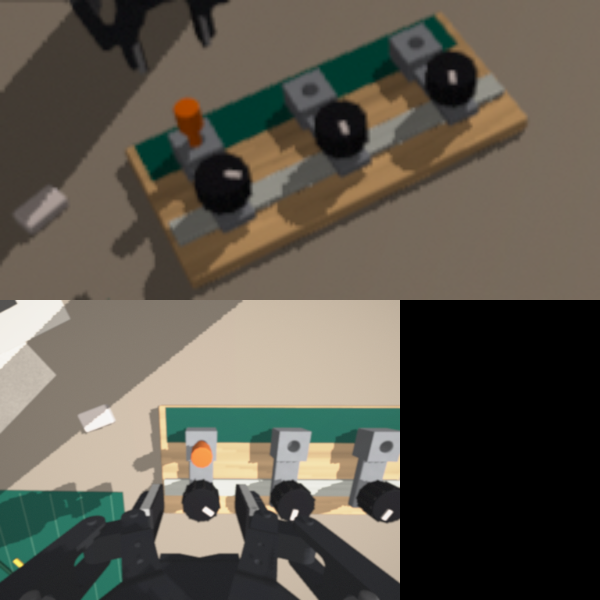

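The peg stands upright in knob 1's clamp with its head top at about 98 mm, which means it is fully seated, and the gripper is clear. I let the arm settle and hand in.

>>> drive_tool --pt "0 0 -0.02 0 0 0 0.2" --pt "0 0 0 0 0 0 0.2" --pt "0 0 0 0 0 0 0.2" --pt "0 0 0 0 0 0 0.2"

```text
t: 16.8
tcp_pos: [0.5088, -0.2292, 0.2005]
tool_rot: [0.042, 0.999, 0.001, -0.001]
force: [-0.2, -0.1, -0.2]
finger_gap: 0.598
gripper_force: 0.0
```

```bash
python3 -c "
from station import manip
print(manip.sign_off())"
```

```text
the job is handed in; nothing more can be done
None
```

The loose knob is knob 1 (board y = -120 mm). I turned it about 20°, knobs 2 and 3 held tight and did not turn, and the marker peg stands fully down and released in hole 1; the job is handed in at about 17 s.

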